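# Feel out the blind bore of a spacer and present it bore-up

### The arm

A 7-joint arm with a two-finger parallel gripper is mounted at the origin on the work surface. World frame = base frame: x ahead of the robot, y to its left, z up, the work surface at z = 0. Lengths are in m, angles in rad, forces in N, time in s.
With the tool pointing down it reaches from about 0.4 to 0.85 m from the base axis. Payload 4.5 kg.
Tool frame: the origin (TCP) lies between the finger pads; the fingertips stand 8 mm ahead of it and the grasp point (between the pads) lies 11 mm behind it; x points along the fingers, y is the direction in which the jaws open and shut, and the axes are right-handed (so a half turn about x gives the same grasp; the last joint's range is limited). The gripper opens to 88 mm and grips with 3 to 60 N. Pads are 18 mm wide; open, the fingers measure 123 mm over their backs; the gripper's body (75 mm by 187 mm) begins 45 mm behind the grasp point.
Start: joints at [1.363, 0.689, -0.195, 1.565, 0.157, 0.902, -0.215], TCP at [0.15, -0.607, 0.247] pointing down, gripper open.
Joint ranges: [-3.01, 3.01], [-0.46, 2.08], [-1.47, 1.51], [0.13, 2.56], [-1, 4.14], [0.04, 2.09], [-2.66, 2.66]. Speed limits (rad/s): [2.57, 2.57, 3.14, 3.14, 3.14, 3.14, 3.14].

### API

Orientations are given as a unit quaternion [w, x, y, z].
In Python, from cell import robot gives the robot as it stands. The module is installed in compiled form; this text tells all that it offers.
- The arm moves only by the tool send_rows, never from a script. Its argument "moves" is a list of rows, each an object with "linear": the shift along the tool's x, y, z in mm, a list of three; "twist": the turn about the tool's x in degrees; "jaw": the opening, from 0 (shut) to 1 (fully open). In form: [{"linear": [x, y, z], "twist": twist, "jaw": jaw}, ...]. A call has 1 to 10 rows; each row is the pose to reach, as a shift and turn from the pose measured when the call began, along the tool's axes at that moment; what a row does not reach only later rows make up. A row lasts 1/8 s, in which the tool goes at most 62.5 mm and 10.7 degrees, less where a joint would pass 70% of its speed; a pose out of reach is approached as far as the arm can. A call with a gripper value outside its range is refused whole. The fingers move at their own pace and stop on an object; "grip_force" is the grip in N (left out, the last holds). Time passes only in rows, so rows that repeat a pose let the fingers close. It gives the time, the measured TCP pose, the force and the opening at its end, in the units of the state.
- robot.state(): the state, without advancing time (a new reading comes with each control period).
- robot.camera(name): name is "scene" or "top" or "wrist"; returns (picture, depth): 400x640x3 uint8, red, green, blue; 400x640 float32, m along the optical axis (not along the pixel's ray), 0 where there is no reading.
- robot.calibration(name): a dict with "intrinsics" (3x3 intrinsics, pixels), "R" (3x3) and "t" (3): a world point X has camera coordinates R X + t; the wrist camera has in their place "hand_eye" (4x4, takes a point from camera to tool coordinates, whose origin is the TCP and whose axes are the tool frame's). Camera axes: x right, y down, z forward; pixel columns grow to the right and rows downward; lengths in m; the calibration is good to about 2 mm. A picture is of the moment at which its call begins: read the wrist's pose just before it. calibration takes no time and is no camera call.
- robot.sign_off(): hands the job in, once; it reports no verdict.
Trained networks look in the newest picture that a camera, given by its name, has taken for a name from the list of things; names that differ only in an ending like _2 or _b are one class to them, and where a whole thing is asked for, a point or a joint stands for the part that bears it (a point fixed in the world has none). Each returns a list of dicts, best first, with "conf" (0 to 1); they miss things now and then, are a little off and sometimes report something else, mostly with a low value. They report only what shows in the picture. A call takes as long as a camera call.
- robot.find_in(camera, target): "centre" ([x, y, z] in m, in world coordinates, good to about 4 mm: the middle of the surface that is visible of it).
The state is a dict: "clock": time; "joints": joint angles; "qd": joint speeds; "effort": joint torques, N m; "eef_pos": TCP position; "tcp_rot": TCP orientation; "contact_force": force on the tool from outside, world axes, zero at the start; "ft_torque": the same for the moment, N m; "grip_width": finger opening in m.
Only numpy, scipy, OpenCV 4.12 (cv2) and the standard library are available. Lean on these libraries where they do the work, as an engineer would, in place of code of your own. Each camera call takes 0.05 s, during which the arm holds its last target. There are 200 camera calls.

### The job

Take the black spacer from the yellow mat and press either end of it straight down on the middle of the sprung orange gauge pad, with a firm push of about 10 N, until it will go no further: the pad sinks right down only under the deep blind bore, and stops early under the end that is merely dimpled. Then, turning the spacer over if need be, finish while still holding it still in the gripper, deep bore pointing straight up, at least 15 cm above the bench and touching nothing else. Leave the spacer on the grey mat, the ink tin and the two knobs alone.

Things in the scene. Friction and masses are not known exactly. Their poses are not given: they have to be found in the camera images.
- spacer_a: black plastic blind spacer, a square bar 40 x 40 mm and 72 mm long with a white printed mark on each long side, about 120 g, lying on one of the two mats. Origin at its centre; its x axis runs along its length. In the centre of each end is a round mouth 18 mm across: at one end it is the deep blind bore, 24 mm deep, at the other only a 3 mm dimple. Which end of the x axis has the bore is not said here and can differ between the two spacers: feel it on the gauge.
- spacer_b: black plastic blind spacer, a square bar 40 x 40 mm and 72 mm long with a white printed mark on each long side, about 120 g, lying on one of the two mats. Origin at its centre; its x axis runs along its length. In the centre of each end is a round mouth 18 mm across: at one end it is the deep blind bore, 24 mm deep, at the other only a 3 mm dimple. Which end of the x axis has the bore is not said here and can differ between the two spacers: feel it on the gauge.
- yellow_mat: fixed yellow mat, 130 x 130 mm, 4 mm thick; origin at the centre of its underside. One spacer lies on it, near its centre.
- grey_mat: fixed grey mat, 130 x 130 mm, 4 mm thick; origin at the centre of its underside. One spacer lies on it, near its centre.
- gauge: fixed depth gauge: aluminium base 90 x 90 x 12 mm, dark round housing 68 mm across up to 34 mm, and over it the round orange sprung pad, 56 mm across. A fixed brass pin, 10 mm across, stands on the axis inside the pad, its tip 54 mm above the bench, 1 mm below the pad's top face at rest; it comes up through the pad as the pad is pressed. Origin at the centre of the base's underside, z up.
- gauge_top (a point): centre of the orange pad's top face at rest, 55 mm above the bench; it stays there when the pad moves
- gauge_pad (a joint): how far the orange pad is pressed down: 0 at rest, 0.016 m fully down. The spring takes about 1 N to start and 4 N fully down. Under the dimpled end the pin stops the spacer after about 4 mm; under the bored end the pad goes down the whole 16 mm.
- ink_can: bystander, leave it alone: low blue ink tin, 60 mm across, 34 mm high; origin at the centre of its underside
- knob_left: bystander, leave it alone: black knob, 34 mm across, 22 mm high; origin at the centre of its underside
- knob_right: bystander, leave it alone: black knob, 34 mm across, 22 mm high; origin at the centre of its underside

How it is judged:
By the outcome, as a careful person would: the job done as asked, in the order asked, and still so for the second after the job is handed in, while the arm keeps its last pose, push and grip.
It also fails if it takes over 72 s, if anything falls off the work surface, if the arm or the gripper's body presses on something with over 40 N, if the wrist force passes 120 N, or if a joint passes its speed limit or range.

## Working session

There is one attempt and no reset: what is moved stays moved. The work goes in short steps, Python scripts to look and compute and a tool call to move; the robot and the scene stay as the last step left them, time stands still between calls to the robot, and variables do not carry over. Pictures are saved under pics/ and viewed, about 8 in all and at most 12, crops included, and the job is handed in when it is done.

Besides the shell and the picture viewer there is one more tool, called after "Emit:" in YAML: its name, and indented under it one key for each argument. send_rows: Moves the arm, as the interface text tells. Its arguments: {"type":"object","properties":{"moves":{"type":"array","items":{"type":"object","properties":{"linear":{"type":"array","items":{"type":"number"}},"twist":{"type":"number"},"jaw":{"type":"number"}}}},"grip_force":{"type":"number"}},"required":["moves"]}

```bash
mkdir -p pics; ls; python3 - <<'E'
from cell import robot
import cv2,numpy as np
s=robot.state();print({k:np.round(v,3) for k,v in s.items()})
for c in ['top','scene']:
    p,d=robot.camera(c);cv2.imwrite(f'pics/{c}1.png',p[:,:,::-1])
    for n in ['spacer_a','yellow_mat','grey_mat','gauge','gauge_pad','ink_can','knob_left']:
        print(c,n,[(np.round(r['centre'],3).tolist(),round(r['conf'],2)) for r in robot.find_in(c,n)])
print(robot.calibration('wrist'))
E
```

```text
pics
{'clock': np.float64(0.0), 'joints': array([ 1.363,  0.69 , -0.195,  1.566,  0.157,  0.902, -0.215]), 'qd': array([ 0.001,  0.002,  0.001, -0.   ,  0.001,  0.001,  0.   ]), 'effort': array([ 0.0000e+00, -5.2757e+01, -1.2670e+00, -1.5344e+01, -5.3000e-02,
        7.0000e-03,  0.0000e+00]), 'eef_pos': array([ 0.149, -0.606,  0.246]), 'tcp_rot': array([-0.085, -0.702, -0.086,  0.702]), 'contact_force': array([-0.002,  0.26 ,  0.059]), 'ft_torque': array([ 0.043, -0.013, -0.014]), 'grip_width': np.float64(0.088)}
top spacer_a [([0.529, -0.233, 0.038], 0.83), ([0.512, 0.233, 0.043], 0.59), ([0.53, 0.257, 0.0], 0.33)]
top yellow_mat [([0.554, -0.209, 0.003], 0.76)]
top grey_mat [([0.532, 0.259, -0.0], 0.71)]
top gauge [([0.523, 0.009, 0.017], 0.95)]
top gauge_pad [([0.527, 0.005, 0.06], 0.79), ([0.771, 0.171, 0.029], 0.4)]
top ink_can [([0.767, 0.173, 0.03], 0.73), ([0.551, -0.205, 0.002], 0.34)]
top knob_left []
scene spacer_a [([0.544, -0.24, 0.046], 0.59), ([0.516, 0.22, 0.035], 0.56)]
scene yellow_mat [([0.567, -0.236, 0.006], 0.58)]
scene grey_mat [([0.551, 0.219, 0.008], 0.57)]
scene gauge [([0.544, -0.01, 0.024], 0.7)]
scene gauge_pad [([0.536, 0.004, 0.057], 0.59)]
scene ink_can [([0.772, 0.163, 0.032], 0.57)]
scene knob_left [([0.772, 0.016, 0.018], 0.87)]
{'intrinsics': array([[280.01977584,   0.        , 323.80068377],
       [  0.        , 280.01977584, 198.3648608 ],
       [  0.        ,   0.        ,   1.        ]]), 'hand_eye': array([[ 2.58197708e-04, -2.54138585e-01,  9.67167779e-01,
        -1.37357653e-01],
       [ 9.99999956e-01, -7.36422426e-05, -2.86313335e-04,
        -1.85381833e-03],
       [ 1.43987670e-04,  9.67167811e-01,  2.54138555e-01,
        -6.62986664e-02],
       [ 0.00000000e+00,  0.00000000e+00,  0.00000000e+00,
         1.00000000e+00]])}
```

View pics/top1.png

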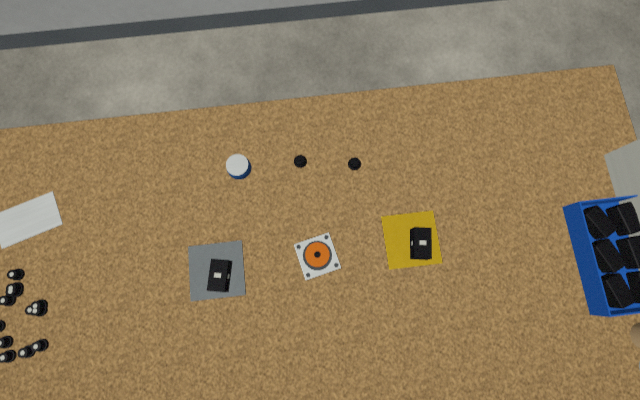

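View pics/scene1.png

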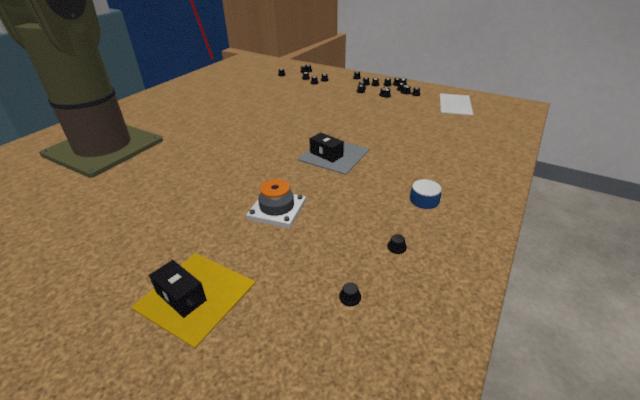

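Top view: yellow mat at (411,240) carries its spacer at (421,243), length roughly vertical in the picture (along world x). The gauge is at (317,255), the grey mat's spacer at (219,275). The scene view agrees. The tool can't tilt, so the spacer has to be stood up by pivoting it in the jaws.

```bash
cat > h.py <<'E'
from cell import robot
import cv2,numpy as np
from scipy.spatial.transform import Rotation as Rn
def tool():
    s=robot.state();q=s['tcp_rot'];return Rn.from_quat([q[1],q[2],q[3],q[0]]).as_matrix(),np.array(s['eef_pos'])
def cloud(c):
    R,p=tool();k=robot.calibration(c);im,d=robot.camera(c)
    K=k['intrinsics'];v,u=np.mgrid[:400,:640]
    P=np.stack([(u-K[0,2])/K[0,0]*d,(v-K[1,2])/K[1,1]*d,d],-1)
    if c=='wrist':
        H=k['hand_eye'];P=P@H[:3,:3].T+H[:3,3];P=P@R.T+p
    else: P=(P-k['t'])@k['R']
    P[d==0]=np.nan
    return im,P
def rect(P,m):
    r=cv2.minAreaRect((P[m][:,:2]*1000).astype(np.float32));return np.round(r[0],1),np.round(r[1],1),round(r[2],1)
def to_tool(x):  # world point -> tool shift mm
    R,p=tool();return np.round((np.array(x)-p)@R*1000,1)
E
python3 - <<'E'
from h import *
R,p=tool();print(np.round(R,3))
im,P=cloud('top')
for y0 in (-.235,.235):
    m=(abs(P[...,0]-.53)<.07)&(abs(P[...,1]-y0)<.07)&(P[...,2]>.03)
    print(m.sum(),rect(P,m),np.median(P[m][:,2]))
m=(abs(P[...,0]-.53)<.06)&(abs(P[...,1])<.06)&(P[...,2]>.045);print(rect(P,m))
for c,x in (('gauge pad',(.53,.005,.2)),('sp',(.53,-.235,.2)),('look',(.42,-.235,.15))):print(c,to_tool(x))
m=(abs(P[...,0]-.765)<.05)&(abs(P[...,1])<.12)&(P[...,2]>.012);print(P[m].mean(0))
E
```

```text
[[ 0.     0.239 -0.971]
 [-0.    -0.971 -0.239]
 [-1.     0.    -0.   ]]
593 (array([ 526.8, -239.2]), array([41.3, 72.3]), 80.6) 0.0436119383841482
618 (array([507.9, 235.2]), array([41.7, 72.1]), 78.5) 0.043539439236718165
(array([527.6,   5.9]), array([54.4, 52. ]), 83.0)
gauge pad [  46.7 -502.9 -515.8]
sp [  46.7 -269.9 -458.3]
look [  96.7 -296.3 -351.5]
[ 0.75659789 -0.04028813  0.0205195 ]
```

Emit:
send_rows:
  moves:
    - {"linear": [30,-35,-60],"twist": 4}
    - {"linear": [60,-55,-120],"twist": 8}
    - {"linear": [80,-70,-180],"twist": 12}
    - {"linear": [90,-90,-240],"twist": 16}
    - {"linear": [100,-110,-300],"twist": 20}
    - {"linear": [120,-130,-360],"twist": 23}
    - {"linear": [130,-150,-420],"twist": 23}
    - {"linear": [150,-165,-480],"twist": 23}
    - {"linear": [166,-180,-540],"twist": 23}
    - {"linear": [166,-197,-600],"twist": 23}

```text
invalid input
```

Emit:
send_rows:
  moves:
    - {"linear": [0,0,0]}
    - {"linear": [0,0,0]}

```text
invalid input
```

```bash
python3 - <<'E'
from h import *
print(tool())
im,P=cloud('wrist');np.save('w1.npy',P);cv2.imwrite('pics/w1.png',im[:,:,::-1])
m=(abs(P[...,0]-.53)<.07)&(abs(P[...,1]+.235)<.07)&(P[...,2]>.038)
print(m.sum(),rect(P,m),np.median(P[m][:,2]))
L=np.array([.987,-.163,0]);c=np.array([.527,-.239,.024])
v,u=np.where((P[...,2]>.012)&(P[...,2]<.036)&(abs((P-c)@np.array([.163,.987,0]))<.012)&((P-c)@L>0)&((P-c)@L<.05))
print(v.min(),v.max(),u.min(),u.max())
q=(P[v,u]-c)@L;print(np.percentile(q,[1,10,25,50,75,90]))
y0,y1,x0,x1=v.min()-25,v.max()+25,u.min()-25,u.max()+25
g=im[y0:y1,x0:x1,::-1].astype(float);g=np.clip(g*2.5,0,255).astype(np.uint8)
cv2.imwrite('pics/w1c.png',cv2.resize(g,None,fx=7,fy=7)[:600,:800])
E
```

```text
(array([[ 2.05931122e-06,  2.39484149e-01, -9.70900274e-01],
       [-6.79304329e-05, -9.70900272e-01, -2.39484149e-01],
       [-9.99999998e-01,  6.64468483e-05,  1.42688761e-05]]), array([ 0.14968741, -0.60682619,  0.24673919]))
0 (array([0., 0.]), array([0., 0.]), 0.0) nan
  return _methods._mean(a, axis=axis, dtype=dtype,
  ret = ret.dtype.type(ret / rcount)
Traceback (most recent call last):
ValueError: zero-size array to reduction operation minimum which has no identity
```

Each row evidently needs all of its fields.

Emit:
send_rows:
  moves:
    - {"linear": [30,-35,-60],"twist": 4,"jaw": 1}
    - {"linear": [60,-55,-120],"twist": 8,"jaw": 1}
    - {"linear": [80,-70,-180],"twist": 12,"jaw": 1}
    - {"linear": [90,-90,-240],"twist": 16,"jaw": 1}
    - {"linear": [100,-110,-300],"twist": 20,"jaw": 1}
    - {"linear": [120,-130,-360],"twist": 23,"jaw": 1}
    - {"linear": [130,-150,-420],"twist": 23,"jaw": 1}
    - {"linear": [150,-165,-480],"twist": 23,"jaw": 1}
    - {"linear": [166,-180,-540],"twist": 23,"jaw": 1}
    - {"linear": [166,-197,-600],"twist": 23,"jaw": 1}

```text
clock: 2.15
eef_pos: [0.657, -0.2869, 0.0826]
tcp_rot: [0.056, -0.704, 0.056, 0.705]
contact_force: [-0.0, -1.2, 1.3]
grip_width: 0.0882
```

Emit:
send_rows:
  moves:
    - {"linear": [0,0,0],"twist": 0,"jaw": 1}
    - {"linear": [0,0,0],"twist": 0,"jaw": 1}

```text
clock: 2.4
eef_pos: [0.6566, -0.2869, 0.0822]
tcp_rot: [0.056, -0.704, 0.056, 0.706]
contact_force: [-0.5, -0.9, 0.1]
grip_width: 0.0881
```

```bash
cat > look1.py <<'E'
from h import *
print(np.round(tool()[0],3),tool()[1])
im,P=cloud('wrist');np.save('w1.npy',P);cv2.imwrite('pics/w1.png',im[:,:,::-1])
m=(abs(P[...,0]-.53)<.07)&(abs(P[...,1]+.235)<.07)&(P[...,2]>.038)
print(m.sum(),rect(P,m),np.median(P[m][:,2]))
L=np.array([.987,-.163,0]);c=np.array([.527,-.239,.024])
v,u=np.where((P[...,2]>.012)&(P[...,2]<.036)&(abs((P-c)@np.array([.163,.987,0]))<.012)&((P-c)@L>0)&((P-c)@L<.05))
print(v.min(),v.max(),u.min(),u.max())
q=(P[v,u]-c)@L;print(np.percentile(q,[1,10,25,50,75,90]))
y0,y1,x0,x1=v.min()-25,v.max()+25,u.min()-25,u.max()+25
g=im[y0:y1,x0:x1,::-1].astype(float);g=np.clip(g*2.5,0,255).astype(np.uint8)
cv2.imwrite('pics/w1c.png',cv2.resize(g,None,fx=7,fy=7)[:600,:800])
E
python3 look1.py
```

```text
[[-0.003 -0.158 -0.987]
 [-0.    -0.987  0.158]
 [-1.     0.001  0.003]] [ 0.65661091 -0.28685738  0.08215179]
0 (array([0., 0.]), array([0., 0.]), 0.0) nan
319 334 279 309
[0.02468357 0.02798476 0.03121763 0.03607533 0.03775431 0.03824482]
  return _methods._mean(a, axis=axis, dtype=dtype,
  ret = ret.dtype.type(ret / rcount)
```

```bash
python3 - <<'E'
import cv2,numpy as np
P=np.load('w1.npy');L=np.array([.987,-.163,0]);c=np.array([.527,-.239,.024]);W=np.array([.163,.987,0])
im=cv2.imread('pics/w1.png')
g=np.clip(im[280:370,240:350].astype(float)*2.5,0,255).astype(np.uint8)
cv2.imwrite('pics/w1c.png',np.vstack([im[:,:,:][200:,100:500],cv2.resize(g,(400,327),interpolation=cv2.INTER_CUBIC)]))
for v in range(312,342,2): print(v,[f"{((P[v,u]-c)@L)*1e3:.0f}/{P[v,u,2]*1e3:.0f}" for u in range(264,326,5)])
E
```

```text
312 ['39/3', '39/4', '39/4', '39/4', '38/2', '38/3', '38/3', '39/4', '39/3', '39/3', '39/3', '39/3', '39/4']
314 ['37/4', '36/3', '38/5', '38/6', '38/5', '39/6', '38/5', '38/4', '38/5', '39/6', '39/6', '38/5', '36/3']
316 ['35/4', '37/7', '38/8', '38/8', '38/7', '38/8', '38/7', '37/7', '38/8', '38/8', '38/8', '35/3', '35/3']
318 ['32/3', '39/11', '38/10', '38/11', '39/11', '38/11', '39/11', '38/10', '38/11', '38/11', '39/11', '33/3', '34/5']
320 ['30/3', '37/12', '38/13', '38/13', '37/12', '38/12', '37/12', '38/13', '38/13', '38/12', '38/13', '30/3', '30/2']
322 ['28/4', '38/15', '38/15', '38/15', '37/15', '37/14', '37/14', '38/15', '38/15', '38/16', '38/16', '28/3', '28/3']
324 ['27/4', '38/18', '38/18', '39/19', '36/16', '35/14', '34/13', '37/16', '38/17', '37/16', '38/18', '26/3', '26/4']
326 ['24/3', '37/20', '39/21', '38/20', '34/16', '33/14', '33/14', '35/17', '38/20', '38/21', '37/19', '25/4', '24/3']
328 ['22/4', '38/23', '39/24', '37/22', '32/16', '30/13', '31/14', '34/18', '37/22', '38/22', '35/19', '22/3', '22/3']
330 ['20/3', '37/24', '37/25', '34/20', '32/17', '28/14', '29/15', '32/17', '38/24', '39/26', '34/20', '19/2', '20/3']
332 ['17/3', '38/28', '37/27', '33/21', '29/16', '27/15', '27/15', '154/163', '154/164', '155/164', '155/164', '154/163', '154/163']
334 ['38/29', '38/29', '37/28', '37/29', '26/16', '24/13', '24/13', '153/163', '155/165', '154/164', '154/164', '154/164', '154/164']
336 ['159/171', '160/171', '159/171', '159/170', '159/170', '159/170', '159/171', '160/171', '159/171', '160/171', '159/171', '159/170', '160/171']
338 ['159/171', '159/171', '160/172', '159/171', '159/171', '159/171', '160/172', '160/172', '160/172', '160/172', '160/172', '159/171', '160/173']
340 ['159/172', '159/171', '160/172', '160/172', '160/172', '159/172', '160/172', '160/173', '160/173', '159/172', '159/172', '159/172', '159/172']
```

View pics/w1c.png

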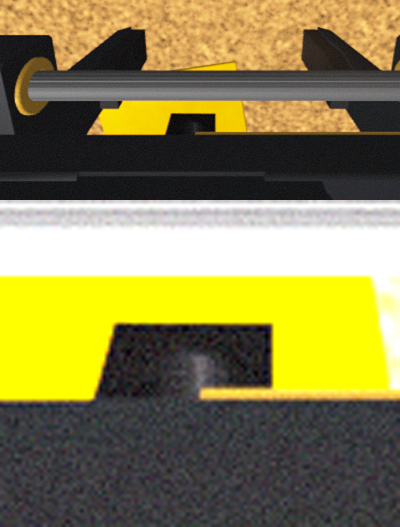

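Depth inside the mouth of the far (+x) end runs at least 14 mm in, so that end is the bore. I'll press the dimpled end (-x) and keep the bore up. First I grip lightly near the +x end so the spacer can hang down and pivot.

Emit:
send_rows:
  moves:
    - {"linear": [0,-14,55],"twist": 0,"jaw": 1}
    - {"linear": [0,-27,109],"twist": 0,"jaw": 1}
    - {"linear": [0,-27,109],"twist": 0,"jaw": 1}
    - {"linear": [35,-27,109],"twist": 0,"jaw": 1}
    - {"linear": [60,-27,109],"twist": 0,"jaw": 1}
    - {"linear": [66,-27,109],"twist": 0,"jaw": 1}
    - {"linear": [66,-27,109],"twist": 0,"jaw": 1}

```text
clock: 3.32
eef_pos: [0.5524, -0.2454, 0.0172]
tcp_rot: [0.057, -0.704, 0.058, 0.706]
contact_force: [0.6, -0.3, 0.1]
grip_width: 0.0883
```

Emit:
send_rows:
  moves:
    - {"linear": [0,0,0],"twist": 0,"jaw": 0.6}
    - {"linear": [0,0,0],"twist": 0,"jaw": 0.3}
    - {"linear": [0,0,0],"twist": 0,"jaw": 0.3}
    - {"linear": [0,0,0],"twist": 0,"jaw": 0.3}
    - {"linear": [0,0,0],"twist": 0,"jaw": 0.3}
    - {"linear": [0,0,0],"twist": 0,"jaw": 0.3}
  grip_force: 4

```text
clock: 4.08
eef_pos: [0.5525, -0.2451, 0.0173]
tcp_rot: [0.057, -0.704, 0.058, 0.706]
contact_force: [0.6, 1.1, 0.7]
grip_width: 0.0404
```

Emit:
send_rows:
  moves:
    - {"linear": [-20,0,0],"twist": 0,"jaw": 0.3}
    - {"linear": [-40,0,0],"twist": 0,"jaw": 0.3}
    - {"linear": [-60,0,0],"twist": 0,"jaw": 0.3}
    - {"linear": [-80,0,0],"twist": 0,"jaw": 0.3}
    - {"linear": [-90,0,0],"twist": 0,"jaw": 0.3}
    - {"linear": [-90,0,0],"twist": 0,"jaw": 0.3}
  grip_force: 4

```text
clock: 4.82
eef_pos: [0.5533, -0.2452, 0.1084]
tcp_rot: [0.056, -0.705, 0.058, 0.705]
contact_force: [0.3, 0.1, -0.1]
grip_width: 0.0401
```

```bash
cat > side.py <<'E'
import sys
from h import *
R,p=tool();print(np.round(p,4))
im,P=cloud('scene')
k=robot.calibration('scene');x=k['intrinsics']@(k['R']@p+k['t']);u,v=(x[:2]/x[2]).astype(int)
g=im[max(0,v-110):v+90,max(0,u-130):u+130,::-1]
cv2.imwrite(f'pics/{sys.argv[1]}.png',cv2.resize(np.clip(g*1.6,0,255).astype(np.uint8),None,fx=2.5,fy=2.5));print(u,v)
E
python3 side.py s1
```

```text
[ 0.5533 -0.2452  0.1084]
169 255
```

View pics/s1.png

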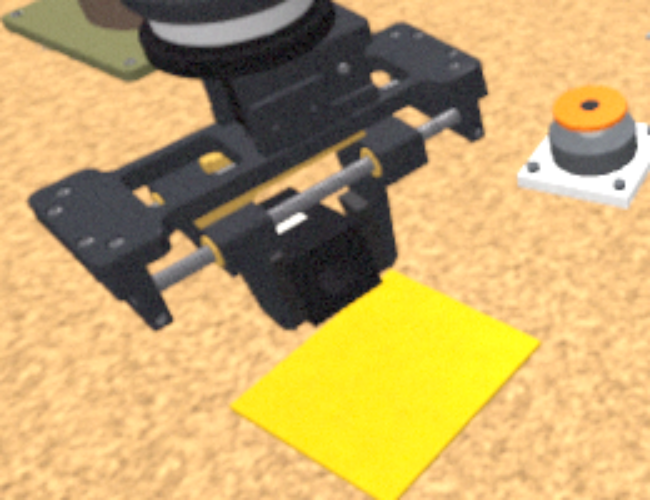

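The spacer is held nearly level in the jaws (mark still on top, around (292,222)). I'll cut the grip to 3 N and jerk it up to make it pivot.

Emit:
send_rows:
  moves:
    - {"linear": [0,0,0],"twist": 0,"jaw": 0.3}
    - {"linear": [-20,0,0],"twist": 0,"jaw": 0.3}
    - {"linear": [0,0,0],"twist": 0,"jaw": 0.3}
    - {"linear": [-20,0,0],"twist": 0,"jaw": 0.3}
    - {"linear": [0,0,0],"twist": 0,"jaw": 0.3}
    - {"linear": [-10,0,0],"twist": 0,"jaw": 0.3}
  grip_force: 3

```text
clock: 5.62
eef_pos: [0.5508, -0.244, 0.1156]
tcp_rot: [0.057, -0.702, 0.057, 0.708]
contact_force: [0.4, -0.1, -0.6]
grip_width: 0.0398
```

```bash
cat > tilt.py <<'E'
from h import *
R,p=tool();im,P=cloud('scene');k=robot.calibration('scene')
L=-R[:,2];g=p-R[:,0]*.011
Q=P-g;s=Q@L*1e3;w=Q@R[:,1]*1e3;z=Q[...,2]*1e3
m=(abs(w)<17)&(abs(s)<80)&(z>-90)&(z<60)&(P[...,2]>.012)
for lo in range(-80,80,5):
    n=m&(s>=lo)&(s<lo+5)
    if n.sum()>3: print(lo,n.sum(),np.round(np.percentile(z[n],[3,50,97])))
E
python3 tilt.py
```

```text
-20 91 [-21.   6.   7.]
-15 164 [-23.   3.   6.]
-10 202 [-73.  -5.   4.]
-5 142 [-63. -52.   2.]
0 138 [-52. -44.  -0.]
5 180 [-41. -30.  -3.]
10 219 [-28.  -8.  -4.]
15 160 [-17.  -9.  -7.]
25 75 [56. 58. 60.]
```

It has pivoted to within about 22° of vertical. More of the same.

Emit:
send_rows:
  moves:
    - {"linear": [-20,0,0],"twist": 0,"jaw": 0.3}
    - {"linear": [0,0,0],"twist": 0,"jaw": 0.3}
    - {"linear": [-20,0,0],"twist": 0,"jaw": 0.3}
    - {"linear": [0,0,0],"twist": 0,"jaw": 0.3}
    - {"linear": [-20,0,0],"twist": 0,"jaw": 0.3}
    - {"linear": [0,0,0],"twist": 0,"jaw": 0.3}
    - {"linear": [0,0,0],"twist": 0,"jaw": 0.3}
  grip_force: 3

```text
clock: 6.55
eef_pos: [0.5517, -0.2445, 0.1178]
tcp_rot: [0.057, -0.703, 0.057, 0.707]
contact_force: [0.7, -0.9, -1.2]
grip_width: 0.0397
```

```bash
python3 tilt.py; python3 side.py s2
```

```text
-25 14 [1. 2. 2.]
-20 74 [-22.   2.   3.]
-15 174 [-21.  -3.   2.]
-10 94 [-16.  -1.   1.]
-5 54 [-76.  -2.  -0.]
0 216 [-76. -65.  -3.]
5 277 [-59. -45.  -3.]
10 325 [-40. -26.  -4.]
15 214 [-20. -11.  -5.]
25 77 [56. 58. 60.]
[ 0.5522 -0.2447  0.1183]
167 249
```

View pics/s2.png

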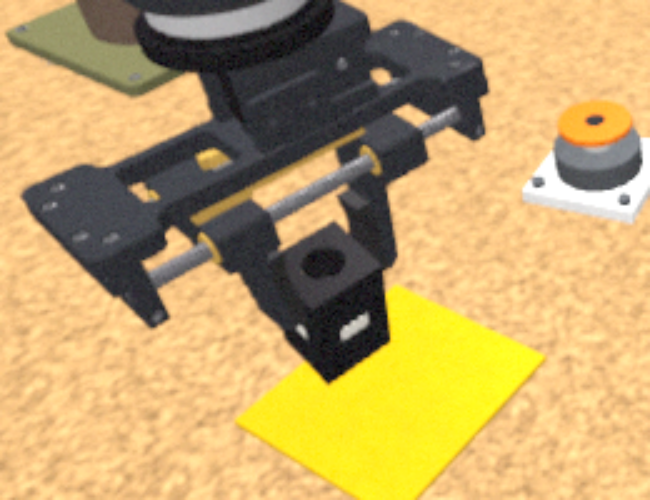

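The spacer now hangs bore up (mouth at (323,262)), tilted about 13°. I'll set it down on the mat to square it, release, and regrip lower.

Emit:
send_rows:
  moves:
    - {"linear": [20,0,0],"twist": 0,"jaw": 0.3}
    - {"linear": [36,0,0],"twist": 0,"jaw": 0.3}
    - {"linear": [42,0,0],"twist": 0,"jaw": 0.3}
    - {"linear": [46,0,0],"twist": 0,"jaw": 0.3}
    - {"linear": [50,0,0],"twist": 0,"jaw": 0.3}
    - {"linear": [50,0,0],"twist": 0,"jaw": 0.3}
  grip_force: 3

```text
clock: 7.4
eef_pos: [0.5526, -0.2451, 0.0688]
tcp_rot: [0.057, -0.704, 0.058, 0.706]
contact_force: [-0.1, -0.3, -0.5]
grip_width: 0.0399
```

```bash
python3 tilt.py
```

```text
-25 10 [ 2.  3. 45.]
-20 80 [-23.   3.   4.]
-15 163 [-24.  -2.   3.]
-10 80 [-16.  -0.   2.]
-5 46 [-9. -1.  0.]
0 119 [-67. -59.  -1.]
5 238 [-59. -44.  -2.]
10 291 [-38. -23.  -4.]
15 171 [-19.  -9.  -4.]
25 57 [56. 59. 60.]
```

Emit:
send_rows:
  moves:
    - {"linear": [2,0,0],"twist": 0,"jaw": 0.3}
    - {"linear": [4,0,0],"twist": 0,"jaw": 0.3}
    - {"linear": [6,0,0],"twist": 0,"jaw": 0.3}
    - {"linear": [6,0,0],"twist": 0,"jaw": 0.3}
    - {"linear": [6,0,0],"twist": 0,"jaw": 0.3}
  grip_force: 3

```text
clock: 8.07
eef_pos: [0.5525, -0.2451, 0.0628]
tcp_rot: [0.057, -0.704, 0.058, 0.706]
contact_force: [0.4, 0.5, 2.4]
grip_width: 0.04
```

```bash
python3 tilt.py
```

```text
-25 17 [ 8.  9. 10.]
-20 85 [-17.   8.  10.]
-15 154 [-17.   3.   9.]
-10 75 [-11.   5.   7.]
-5 41 [-4.  5.  6.]
0 122 [-61. -53.   5.]
5 248 [-52. -38.   3.]
10 301 [-31. -16.   2.]
15 144 [-11.  -3.   1.]
25 59 [56. 59. 60.]
```

Emit:
send_rows:
  moves:
    - {"linear": [0,0,0],"twist": 0,"jaw": 0.5}
    - {"linear": [0,0,0],"twist": 0,"jaw": 0.6}
    - {"linear": [0,0,0],"twist": 0,"jaw": 0.7}
    - {"linear": [0,0,0],"twist": 0,"jaw": 0.7}

```text
clock: 8.62
eef_pos: [0.5525, -0.245, 0.0627]
tcp_rot: [0.057, -0.704, 0.058, 0.706]
contact_force: [-0.6, 0.9, -0.2]
grip_width: 0.0614
```

```bash
python3 tilt.py; python3 side.py s3
```

```text
-35 28 [-0.  2.  3.]
-30 136 [-14.  -3.   3.]
-25 49 [-10.   2.   3.]
-20 34 [-3.  2.  5.]
-15 39 [1. 2. 3.]
-10 68 [1. 2. 3.]
-5 215 [-58. -12.   3.]
0 657 [-59. -28.   2.]
25 63 [57. 59. 60.]
[ 0.5525 -0.245   0.0627]
177 278
```

View pics/s3.png

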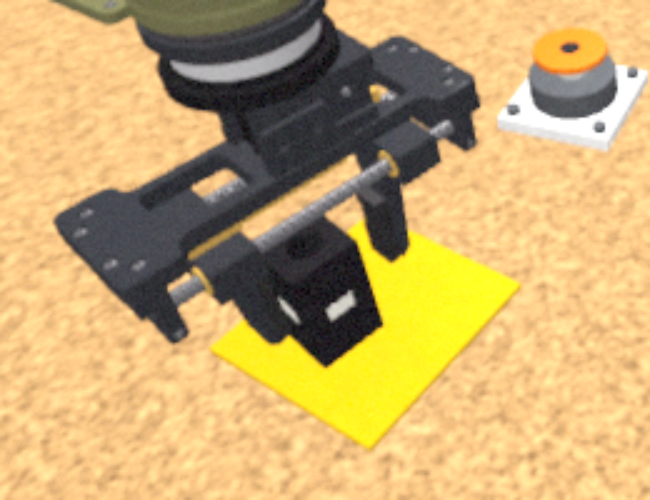

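It stands upright on the mat with its top at 76 mm as expected, centred about 17 mm to the -x side of the jaws. I'll shift, lower and grip firmly.

Emit:
send_rows:
  moves:
    - {"linear": [0,0,0],"twist": 0,"jaw": 0.95}
    - {"linear": [0,0,9],"twist": 0,"jaw": 0.95}
    - {"linear": [0,0,17],"twist": 0,"jaw": 0.95}
    - {"linear": [10,0,17],"twist": 0,"jaw": 0.95}
    - {"linear": [20,0,17],"twist": 0,"jaw": 0.95}
    - {"linear": [20,0,17],"twist": 0,"jaw": 0.95}
    - {"linear": [20,0,17],"twist": 0,"jaw": 0.6}
    - {"linear": [20,0,17],"twist": 0,"jaw": 0.3}
    - {"linear": [20,0,17],"twist": 0,"jaw": 0.3}
    - {"linear": [20,0,17],"twist": 0,"jaw": 0.3}
  grip_force: 20

```text
clock: 9.98
eef_pos: [0.5358, -0.2424, 0.043]
tcp_rot: [0.057, -0.704, 0.058, 0.706]
contact_force: [0.3, -0.6, -0.4]
grip_width: 0.0461
```

Emit:
send_rows:
  moves:
    - {"linear": [0,0,0],"twist": 0,"jaw": 0.3}
    - {"linear": [0,0,0],"twist": 0,"jaw": 0.3}
    - {"linear": [0,0,0],"twist": 0,"jaw": 0.3}
    - {"linear": [-30,0,0],"twist": 0,"jaw": 0.3}
    - {"linear": [-60,0,0],"twist": 0,"jaw": 0.3}
    - {"linear": [-80,0,0],"twist": 0,"jaw": 0.3}
    - {"linear": [-80,0,0],"twist": 0,"jaw": 0.3}
  grip_force: 40

```text
clock: 10.85
eef_pos: [0.5368, -0.2426, 0.1241]
tcp_rot: [-0.056, 0.705, -0.058, -0.705]
contact_force: [0.1, -0.1, -1.0]
grip_width: 0.0398
```

```bash
python3 tilt.py; python3 - <<'E'
from h import *
im,P=cloud('top')
m=(abs(P[...,0]-.53)<.06)&(abs(P[...,1])<.06)&(P[...,2]>.045);print(rect(P,m),np.nanmean(P[m],0))
im,P=cloud('scene');
m=(abs(P[...,0]-.53)<.06)&(abs(P[...,1])<.06)&(P[...,2]>.05);print(rect(P,m),np.median(P[m][:,2]))
print(tool()[1],to_tool((.528,.006,.123)))
E
```

```text
-25 19 [20. 22. 22.]
-20 49 [21. 22. 23.]
-15 130 [ 9. 20. 23.]
-10 69 [10. 20. 22.]
-5 31 [15. 22. 23.]
0 35 [21. 22. 22.]
5 66 [21. 22. 23.]
10 75 [21. 22. 23.]
15 1224 [-47. -10.  22.]
25 70 [56. 59. 60.]
(array([527.4,   6. ]), array([54.3, 51.9]), 82.9) [0.52711785 0.00620413 0.05475571]
(array([530.4,   7.4]), array([55. , 54.5]), 32.1) 0.05494411210141165
[ 0.53528683 -0.24186643  0.12194444] [  -1.2 -243.4   47.2]
```

```bash
python3 - <<'E'
from h import *
R,p=tool();im,P=cloud('scene');L=-R[:,2];g=p-R[:,0]*.011;Q=P-g
s=Q@L*1e3;w=Q@R[:,1]*1e3;z=Q[...,2]*1e3
m=(abs(w)<17)&(s>10)&(s<24)
for a in (-45,-30,-15,0): n=m&(z>a)&(z<a+14);print(a,np.median(s[n]),n.sum())
n=(z>18)&(z<26)&(abs(s)<30)&(abs(w)<28);print(np.percentile(s[n],[1,99]),np.percentile(w[n],[1,99]))
n=(abs(s)<22)&(z<-22)&(z>-50)&(abs(w)<30);print('w',np.percentile(w[n],[1,99]))
E
```

```text
-45 17.334654585197985 203
-30 17.514844839971193 221
-15 17.384218046395468 240
0 17.383385403418842 254
[-20.73679623  18.39207547] [-26.80421029  25.4510212 ]
w [-20.23875715  19.39060317]
```

Emit:
send_rows:
  moves:
    - {"linear": [-15,-60,12],"twist": 0,"jaw": 0.3}
    - {"linear": [-15,-120,24],"twist": 0,"jaw": 0.3}
    - {"linear": [-15,-180,36],"twist": 0,"jaw": 0.3}
    - {"linear": [-15,-220,47],"twist": 0,"jaw": 0.3}
    - {"linear": [-15,-243,47],"twist": 0,"jaw": 0.3}
    - {"linear": [-15,-243,47],"twist": 0,"jaw": 0.3}
    - {"linear": [-15,-243,47],"twist": 0,"jaw": 0.3}

```text
clock: 11.92
eef_pos: [0.5277, 0.0038, 0.1362]
tcp_rot: [0.057, -0.703, 0.059, 0.707]
contact_force: [0.8, -1.4, -0.6]
grip_width: 0.0402
```

```bash
python3 tilt.py; python3 - <<'E'
from h import *
R,p=tool();im,P=cloud('scene');L=-R[:,2];g=p-R[:,0]*.011;Q=P-g
s=Q@L*1e3;w=Q@R[:,1]*1e3;z=Q[...,2]*1e3
m=(abs(w)<17)&(s>10)&(s<24)
for a in (-45,-30,-15,0): n=m&(z>a)&(z<a+14);print(a,np.median(s[n]),n.sum())
n=(z>18)&(z<26)&(abs(s)<30)&(abs(w)<28);print(np.percentile(s[n],[1,99]),np.percentile(w[n],[1,99]))
n=(abs(s)<22)&(z<-22)&(z>-50)&(abs(w)<30);print('w',np.percentile(w[n],[1,99]))
print(np.round(p,4),np.round(L,3),to_tool((.529,.0065,.094)))
im2,P2=cloud('wrist');m=(abs(P2[...,0]-.53)<.06)&(abs(P2[...,1])<.06)&(P2[...,2]>.05)&(P2[...,2]<.06);print(m.sum())
E
python3 side.py s4
```

```text
-15 21 [14. 18. 22.]
-10 25 [14. 21. 22.]
-5 15 [16. 21. 23.]
0 13 [21. 22. 23.]
5 21 [21. 22. 23.]
10 28 [18. 22. 23.]
15 558 [-47. -11.  21.]
25 32 [57. 59. 60.]
-45 17.53140777956722 98
-30 17.4822901135601 102
-15 17.23081390675171 103
0 17.233096589625312 116
[-13.55350022  18.14118236] [-27.70113695  25.8310504 ]
w [-20.15536626  20.33391719]
[0.5278 0.0034 0.1364] [ 0.986 -0.164 -0.005] [42.5 -3.3 -0.9]
1559
[0.5279 0.0036 0.1366]
267 148
```

View pics/s4.png

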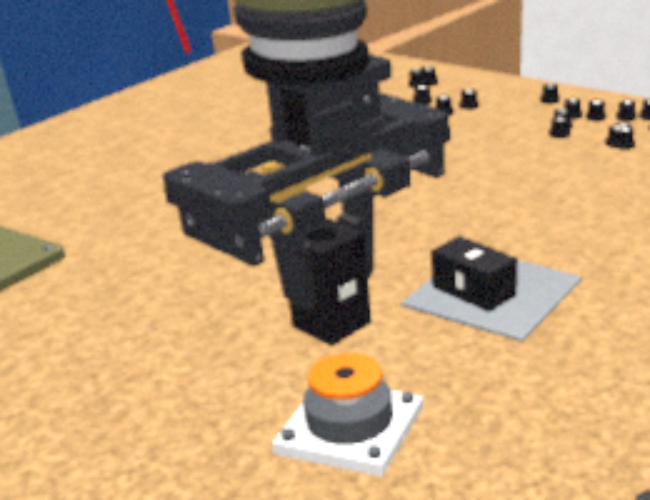

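The spacer hangs squarely over the gauge (spacer bottom at about (333,335), pad centre (345,372)), 4–5 mm short in +x. I'll correct, come down to about 12 mm above and check relative position in the same camera.

Emit:
send_rows:
  moves:
    - {"linear": [0,-4,-4],"twist": 0,"jaw": 0.3}
    - {"linear": [15,-4,-4],"twist": 0,"jaw": 0.3}
    - {"linear": [30,-4,-4],"twist": 0,"jaw": 0.3}
    - {"linear": [30,-4,-4],"twist": 0,"jaw": 0.3}

```text
clock: 12.62
eef_pos: [0.531, 0.0072, 0.1048]
tcp_rot: [0.057, -0.702, 0.059, 0.708]
contact_force: [-0.3, -0.3, -0.3]
grip_width: 0.0394
```

```bash
cat > rel.py <<'E'
from h import *
from scipy.optimize import least_squares
R,p=tool();im,P=cloud('scene');L=-R[:,2];L[2]=0;W=np.array([-L[1],L[0],0]);Q=P-p;s=Q@L*1e3;w=Q@W*1e3;z=P[...,2]*1e3
b=(p[2]+.011-.050)*1e3
o=(z>b+4)&(z<b+30)&(abs(w)<30)&(abs(s)<30)
f=o&(s>12)&(s<22)&(abs(w)<16);print('spacer s',np.median(s[f])-20,'w',np.percentile(w[o],[1,99]).mean())
hsv=cv2.cvtColor(im,cv2.COLOR_RGB2HSV);pad=((hsv[...,0]<20)&(hsv[...,1]>200)&(hsv[...,2]>120)&(abs(s)<50)&(abs(w)<50)&(z>30)&(z<58))
n=pad&(abs(z-np.median(z[pad]))<3)
e=n.astype(np.uint8);c=max(cv2.findContours(e,0,cv2.CHAIN_APPROX_NONE)[0],key=cv2.contourArea)[:,0]
pts=np.array([(s[v,u],w[v,u]) for u,v in c])
r=least_squares(lambda x:np.hypot(*(pts-x[:2]).T)-27.5,[0,0],loss='soft_l1');print('gauge s,w',r.x,'z',np.median(z[n]),n.sum(),'tcp',np.round(p,4))
E
python3 rel.py
```

```text
spacer s -2.8011731676750955 w -0.30249940708018386
gauge s,w [-1.63513314  0.99143158] z 54.95517432991567 225 tcp [0.531  0.0072 0.1048]
```

Emit:
send_rows:
  moves:
    - {"linear": [4,-1,-1],"twist": 0,"jaw": 0.3}
    - {"linear": [8,-1,-1],"twist": 0,"jaw": 0.3}
    - {"linear": [11,-1,-1],"twist": 0,"jaw": 0.3}
    - {"linear": [13,-1,-1],"twist": 0,"jaw": 0.3}
    - {"linear": [14,-1,-1],"twist": 0,"jaw": 0.3}
    - {"linear": [14,-1,-1],"twist": 0,"jaw": 0.3}
    - {"linear": [14,-1,-1],"twist": 0,"jaw": 0.3}

```text
clock: 13.55
eef_pos: [0.5327, 0.008, 0.0917]
tcp_rot: [0.057, -0.702, 0.059, 0.707]
contact_force: [0.2, -0.5, 0.5]
grip_width: 0.0397
```

```bash
python3 rel.py
```

```text
spacer s -2.7652133872563454 w -0.35623280698560755
gauge s,w [-3.34188433  0.64208338] z 52.36066545051592 100 tcp [0.5327 0.008  0.0917]
```

Emit:
send_rows:
  moves:
    - {"linear": [1,0,0],"twist": 0,"jaw": 0.3}
    - {"linear": [2,0,0],"twist": 0,"jaw": 0.3}
    - {"linear": [2,0,0],"twist": 0,"jaw": 0.3}
    - {"linear": [2,0,0],"twist": 0,"jaw": 0.3}

```text
clock: 14.1
eef_pos: [0.5327, 0.0079, 0.0899]
tcp_rot: [0.057, -0.702, 0.059, 0.707]
contact_force: [-1.9, 0.0, 4.9]
grip_width: 0.0399
```

Emit:
send_rows:
  moves:
    - {"linear": [1,0,0],"twist": 0,"jaw": 0.3}
    - {"linear": [1,0,0],"twist": 0,"jaw": 0.3}
    - {"linear": [1,0,0],"twist": 0,"jaw": 0.3}

```text
clock: 14.48
eef_pos: [0.5328, 0.0079, 0.0898]
tcp_rot: [0.058, -0.703, 0.059, 0.707]
contact_force: [-2.0, -0.2, 11.4]
grip_width: 0.0397
```

```bash
python3 rel.py; python3 -c "
from h import *
print(robot.state()['contact_force'],robot.state()['clock'])"
```

```text
spacer s -2.8146894503067976 w 0.030834127122666644
gauge s,w [-3.25144374  0.56839965] z 50.48007235342642 102 tcp [0.5328 0.0079 0.0898]
[-2.18070155  1.19451382 11.73895674] 14.525
```

Hard stop with the pad about 4.5 mm down at about 11.5 N, so this is the dimpled end and the bore is up. I'll hold briefly, then lift.

Emit:
send_rows:
  moves:
    - {"linear": [0,0,0],"twist": 0,"jaw": 0.3}
    - {"linear": [0,0,0],"twist": 0,"jaw": 0.3}
    - {"linear": [-20,0,0],"twist": 0,"jaw": 0.3}
    - {"linear": [-60,0,0],"twist": 0,"jaw": 0.3}
    - {"linear": [-110,0,0],"twist": 0,"jaw": 0.3}
    - {"linear": [-150,0,0],"twist": 0,"jaw": 0.3}
    - {"linear": [-185,0,0],"twist": 0,"jaw": 0.3}
    - {"linear": [-200,0,0],"twist": 0,"jaw": 0.3}
    - {"linear": [-200,0,0],"twist": 0,"jaw": 0.3}
    - {"linear": [-200,0,0],"twist": 0,"jaw": 0.3}

```text
clock: 15.78
eef_pos: [0.5334, 0.0082, 0.2886]
tcp_rot: [0.057, -0.702, 0.059, 0.708]
contact_force: [0.8, 0.2, -2.1]
grip_width: 0.0399
```

Emit:
send_rows:
  moves:
    - {"linear": [0,0,0],"twist": 0,"jaw": 0.3}
    - {"linear": [0,0,0],"twist": 0,"jaw": 0.3}
    - {"linear": [0,0,0],"twist": 0,"jaw": 0.3}
    - {"linear": [0,0,0],"twist": 0,"jaw": 0.3}

```text
clock: 16.27
eef_pos: [0.5334, 0.0081, 0.2885]
tcp_rot: [0.057, -0.702, 0.059, 0.708]
contact_force: [-0.2, -0.4, -1.2]
grip_width: 0.0401
```

```bash
python3 - <<'E'
from h import *
R,p=tool();im,P=cloud('scene');L=-R[:,2];g=p-R[:,0]*.011;Q=P-g
s=Q@L*1e3;w=Q@R[:,1]*1e3;z=Q[...,2]*1e3
m=(abs(w)<17)&(s>8)&(s<27)
for a in (-45,-30,-15,0): n=m&(z>a)&(z<a+14);print(a,np.median(s[n]),n.sum())
n=m&(z<25)&(z>-70);print(np.percentile(P[n][:,2],[1,99]),p,robot.state()['qd'].round(3),robot.state()['contact_force'].round(1))
cv2.imwrite('pics/s5.png',im[:,:,::-1])
E
```

```text
-45 17.38935045976116 156
-30 17.398259806171097 157
-15 17.430151290319703 165
0 17.265940636181412 178
[0.25067336 0.32164237] [0.53336116 0.00814975 0.28853264] [-0.    -0.002  0.    -0.001  0.002  0.001  0.001] [ 0.2  0.8 -0.8]
```

View pics/s5.png

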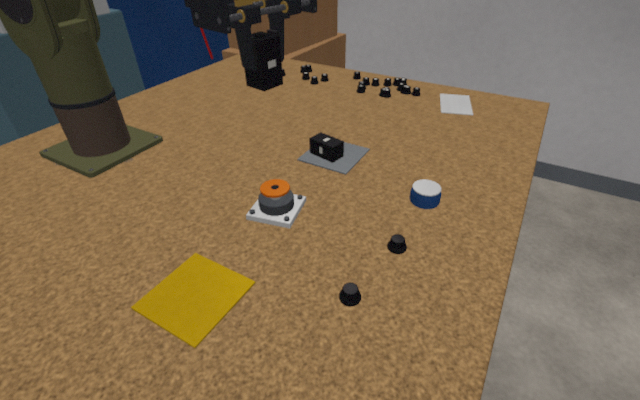

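The spacer is held vertical at about (264,60), its bottom 25 cm up. The gauge, the grey-mat spacer, the tin and the knobs are where they were.

```bash
python3 -c "
from cell import robot
print(robot.sign_off())"
```

```text
the job is handed in; nothing more can be done
None
```

The job is done and handed in at about 16 s on the robot's clock. The spacer from the yellow mat is held still in the gripper with its deep bore pointing straight up.

- **Finding the bore:** wrist-camera depth showed the mouth at the far (+x) end going at least 14 mm in. That made it the deep bore, so I chose to press the other end.
- **Standing it up:** the tool can't tilt, so I gripped the spacer lightly near the bored end and shook it until it hung down. I then set it on the yellow mat to square it and regripped it at 40 N.
- **Gauge press:** I centred it on the pad to within about 1 mm and pressed the dimpled end down. It stopped hard with the pad about 4.5 mm down at 11–12 N, which is what the dimpled end should do. That agrees with the depth reading that the bore is on top.
- **Last checks:**
  - The spacer's side face stays within 0.2 mm over its height, so it is vertical.
  - Its bottom is about 25 cm above the bench.
  - The arm is at rest, with forces within about 1 N.
  - In the last picture the spacer on the grey mat, the tin and both knobs look unmoved.

The only disagreement was about 2–3 mm between the top and scene cameras on where the gauge is. I positioned the spacer relative to the gauge in the scene camera alone.

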